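# Clamp a shelf front and press its label holder home

### The job

The little wooden shelf front stands loose between the jaws of the vise: crank the vise handle clockwise until the jaw clamps it tight, then let go of the handle. Then lift the label holder out of its slotted block and push it down behind the metal lip of the shelf front, about in the middle and upright, until you feel it fully home on the rubber pad in the bottom of the channel. Finish still gripping it and pressing it firmly down while its adhesive takes - do not let go - and leave the bin, the wrench and the jar where they are.

Things in the scene. Friction and masses are not known exactly. Their poses are not given: they have to be found in the camera images.
- vise: grey drill vise fixed to the bench on a round swivel base (136 mm across), 92 mm high, jaws 90 mm wide. Origin on the bench under it; z up, x along the screw: crank at -x, fixed jaw at +x (clamping face at x = +30 mm, back at +62 mm). The work stands on the bed, 52 mm high; jaw tops are 92 mm high. Screw and crank travel with the moving jaw
- screw (a point): point on the screw's axis (along the vise's x), 72 mm above the bench, on the outer face of the nut bridge (78 mm high, 90 mm wide) through which the screw passes, 85 mm to -x of the vise's origin
- crank (a joint): crank angle a, rad; grows turning clockwise seen from the crank's end (looking along the vise's +x): closes the jaw 5 mm a turn. At 0 the arm points up. Grip centre in the vise frame: x = -149 mm + 0.8 mm x a, y = -38 sin a, z = 72 + 38 cos a. Starts at 0.3 to 4.3; the jaw meets the work, pushed against the fixed jaw, at about 8.2. Stays where left (clamped hard, it may spring back up to 0.4)
- crank_grip (a point): centre of the crank's black grip sleeve: 18 mm diameter, 36 mm long, parallel to the screw, 38 mm off its axis, spinning freely on its pin (its own orientation means nothing). The steel arm's face is 20 mm from here towards the vise, hub 22 mm diameter, nut bridge over 50 mm away. Turning takes about 7 N here; 0.5 to 1 rad past first bearing clamps tight, at 10 to 20 N
- jaw: moving jaw of the vise, steel-faced, 90 mm wide, 40 mm high; origin at bed level; its clamping face is 5.5 mm towards the vise's +x from the origin; axes as the vise. The crank hangs on it. Starts with 3 to 6.3 mm of clearance in all about the work
- shelf_front: maple board 18 mm thick (its x), 100 mm wide (y), 74 mm high, standing loose on edge on the vise bed (it may shift up to 2 mm when clamped), with an aluminium channel along its +x face, the face towards the fixed jaw, above the jaw tops. Origin at the centre of the underside, z up. The board's face is at x = 9 mm
- lip (a point): middle of the channel's lip: an upright 2 mm aluminium wall parallel to the board, 100 mm long. This point is 57 mm above the board's underside, where the lip begins to flare outward (flare top at 62 mm, x = 21 mm in the shelf front's frame). Gap between lip and board: 7.5 mm; the channel is open at both ends
- pad: black rubber pad strip fixed in the bottom of the channel behind the lip, 6.6 mm wide (x), 96 mm long (y). Origin at the middle of its upper face, the channel's floor: 46 mm above the board's underside, 28 mm below the board's top edge, 11 mm below the start of the lip's flare. Axes as the shelf front
- holder: plain grey plastic label holder, same on both faces: plate 4 mm thick (its x), 70 mm wide (y), with a grip bead along its top, 10 mm thick and 12 mm high; 62 mm high in all, 40 g. Origin at the middle of its bottom edge, z up. Stands upright in the block's slot
- block: red plastic block fixed to the bench, 56 x 104 x 26 mm high, with one slot along its y (6.5 x 72.5 mm, floor 8 mm above the bench, 18 mm deep) in which the holder stands; the bead's middle is then 64 mm above the bench. Origin at the centre of the underside
- bin: bystander: red open parts bin, 150 x 100 x 75 mm, loose, a few brass parts in it. Origin under its centre
- wrench: bystander: steel wrench, 160 mm long, lying loose
- jar: bystander: small closed jar, 56 mm across, 75 mm high, loose. Origin under its centre
Mind the look-alikes: they are no part of the job. There is more than one size of the holder; the job needs the smallest.

How it is judged:
By the outcome, as a careful person would: the job done as asked, in the order asked, and still so for the second after the job is handed in, while the arm keeps its last pose, push and grip.
It also fails if it takes over 54 s, if anything falls off the work surface, if the arm or the gripper's body presses on something with over 40 N, if the wrist force passes 120 N, or if a joint passes its speed limit or range.

### The arm

A 7-joint arm with a two-finger parallel gripper is mounted at the origin on the work surface. World frame = base frame: x ahead of the robot, y to its left, z up, the work surface at z = 0. Lengths are in m, angles in rad, forces in N, time in s.
With the tool pointing down it reaches from about 0.35 to 0.9 m from the base axis. Payload 8.1 kg.
Tool frame: the origin (TCP) lies midway between the tips of the shut fingers; the grasp point (between the pads) lies 19 mm behind it; z points along the fingers, y is the line along which they close (so a half turn about z gives the same grasp; the last joint's range is limited). The gripper opens to 92 mm and grips with 3 to 60 N. Pads are 19 mm wide; open, the fingers measure 130 mm over their backs; the gripper's body (75 mm by 190 mm) begins 47 mm behind the grasp point.
Start: joints at [-1.319, 0.434, 0.025, 1.573, -0.012, 1.134, -0.075], TCP at [0.217, 0.586, 0.227] pointing down, gripper open.
Joint ranges: [-2.62, 2.62], [-0.44, 2.09], [-1.27, 1.32], [0.08, 2.57], [-1.32, 4.46], [0.12, 2], [-2.74, 2.74]. Speed limits (rad/s): [2.22, 2.22, 3.01, 3.01, 3.14, 3.14, 3.14].

### API

Orientations are given as a rotation vector (axis times angle).
In Python, from cell import arm gives the robot as it stands.
- The arm moves only by the tool carry_out, never from a script. Its arguments are lists of equal length, an entry for each row: "claw": the finger opening in cm, from 0 to 9.18; "delta_pos": the shift along the tool's x, y, z in cm, a list of three; "angular": the turn, a rotation vector about the tool's x, y, z in rad, a list of three. In form: {"claw": [claw, ...], "delta_pos": [[dx, dy, dz], ...], "angular": [[ax, ay, az], ...]}. A call has 1 to 20 rows; each row shifts and turns the commanded pose from where the row before left it, along the tool's axes as they then stand; what a row does not reach is not made up. A row lasts 1/10 s, in which the tool goes at most 50 mm and 8.59 degrees, less where a joint would pass 70% of its speed; a pose out of reach is approached as far as the arm can. A call with a gripper value outside its range is refused whole. The fingers move at their own pace and stop on an object; "force" is the grip in N (left out, the last holds). Time passes only in rows, so rows that do not move let the fingers close. It gives the time, the measured TCP pose, the force, the opening and the grip force at its end, in the units of the state.
- arm.observe(): the state, without advancing time (a new reading comes with each control period).
- arm.get_image(name): name is "side" or "top"; returns a dict with "frame" (480x640x3 uint8, red, green, blue), "mtx" (3x3 intrinsics, pixels), "dist" ([k1, k2, p1, p2, k3] as OpenCV has them; the pictures are not rectified), "T" (4x4, takes a point from camera to world coordinates). Camera axes: x right, y down, z forward; pixel columns grow to the right and rows downward; lengths in m; the calibration is good to about 2 mm. A picture is of the moment at which its call begins. There is no depth.
- arm.sign_off(): hands the job in; it is judged then, once.
Trained networks look in a picture, given as the dict that the camera call returned (one of the last four; its "shot" number tells which), for a name from the list of things; names that differ only in an ending like _2 or _b are one class to them, and where a whole thing is asked for, a point or a joint stands for the part that bears it (a point fixed in the world has none). Each returns a list of dicts, best first, with "conf" (0 to 1); they miss things now and then, are a little off and sometimes report something else, mostly with a low value. They report only what shows in the picture. A call takes as long as a camera call. They do not tell look-alikes from the thing itself.
- arm.look_for(label, picture): "centre" ([column, row] as shares, 0 to 1, of the picture: columns of its width, rows of its height, amid what is visible of it).
- arm.trace(label, picture): "region" (480x640 bool, what is visible of it) and "centre" ([column, row] as shares, 0 to 1, of the picture: columns of its width, rows of its height, amid what is visible of it).
- arm.place_of(label, picture): "centre" ([column, row] as shares, 0 to 1, of the picture: columns of its width, rows of its height: a listed point, or the origin of a listed thing).
The state is a dict: "clock": time; "joints": joint angles; "dq": joint speeds; "joint_efforts": joint torques, N m; "position": TCP position; "ee_rot": TCP orientation; "force": force on the tool from outside, world axes, zero at the start; "ft_torque": the same for the moment, N m; "width": opening from 0.0 (shut) to 1.0 (fully open); "gripper_force": force on a finger pad.
Only numpy, scipy, OpenCV 4.12 (cv2) and the standard library are available. Lean on these libraries where they do the work, as an engineer would, in place of code of your own. Each camera call takes 0.05 s, during which the arm holds its last target. There are 200 camera calls.

## Working session

There is one attempt and no reset: what is moved stays moved. The work goes in short steps, Python scripts to look and compute and a tool call to move; the robot and the scene stay as the last step left them, time stands still between calls to the robot, and variables do not carry over. Pictures are saved under pics/ and viewed, at most 10 in all, crops included, and the job is handed in when it is done.

Besides the shell and the picture viewer there is one more tool, called after ">>>" by a JSON object that holds its "op" and its "data", one argument or row to a line. carry_out: Moves the arm, as the interface text tells. Its arguments: {"type":"object","properties":{"claw":{"type":"array","items":{"type":"number"}},"delta_pos":{"type":"array","items":{"type":"array","items":{"type":"number"}}},"angular":{"type":"array","items":{"type":"array","items":{"type":"number"}}},"force":{"type":"number"}},"required":["claw","delta_pos","angular"]}

```bash
mkdir -p pics; ls; python3 - <<'E'
from cell import arm
import cv2,pickle
o=arm.observe(); print({k:o[k] for k in o})
P={}
for n in("side","top"):
    p=arm.get_image(n);P[n]=p
    cv2.imwrite(f"pics/{n}0.png",p["frame"][:,:,::-1])
    print(n,p["mtx"].tolist(),p["dist"],p["T"].tolist())
    for l in["vise","screw","crank_grip","jaw","shelf_front","lip","pad","holder","block","bin","wrench","jar"]:
        print(l,[(round(float(r["centre"][0])*640,1),round(float(r["centre"][1])*480,1),round(r["conf"],2)) for r in arm.place_of(l,p)][:4])
E
```

```text
pics
{'clock': 0.0, 'joints': array([-1.31858404,  0.43519424,  0.02498036,  1.57408643, -0.01158958,
        1.13401533, -0.07512272]), 'dq': array([ 1.10783623e-03, -8.33501349e-04,  3.73674407e-05,  1.53680273e-04,
        2.14935541e-04,  8.09744134e-05,  1.51288824e-03]), 'joint_efforts': array([-6.94363353e-04, -6.67840576e+01,  9.84433182e-01, -3.14451098e+01,
       -6.06385432e-02,  4.33255406e-02,  1.65786801e-04]), 'position': array([0.21701733, 0.58556752, 0.22596705]), 'ee_rot': array([-5.54543516e-01, -3.09213663e+00,  2.44040043e-03]), 'force': array([ 0.51975385, -0.91864459,  0.42591729]), 'ft_torque': array([-0.0036703 ,  0.00501814,  0.01204125]), 'gripper_force': 0.0, 'width': 0.9991226607300056}
side [[444.5081085488676, 0.0, 319.0349069534637], [0.0, 444.5081085488676, 242.16203348031092], [0.0, 0.0, 1.0]] [-0.09814145  0.          0.          0.          0.        ] [[-0.999976637208947, -0.0011630599506904228, 0.006735898443198419, 0.4922602260115416], [-0.005108414661371044, 0.7819199642647859, -0.6233579016775221, 0.6770483620888721], [-0.004541930859609396,
[... 668 characters left out ...]
06, -0.9741924738343283, 0.21939458916911847, 0.27890801059037773], [-0.998588710105902, 0.052278739290834715, -0.009355290866244743, 0.08373906520340156], [-0.002355818576565448, -0.2195813228458027, -0.9755913554230182, 1.180353076223133], [0.0, 0.0, 0.0, 1.0]]
vise [(349.7, 255.4, 0.84), (409.2, 267.4, 0.21)]
screw [(386.3, 247.5, 0.97)]
crank_grip [(407.3, 265.0, 0.62)]
jaw [(345.4, 248.9, 0.62)]
shelf_front [(343.9, 247.2, 0.85)]
lip [(333.8, 241.4, 0.8)]
pad [(335.8, 242.3, 0.41)]
holder [(203.0, 292.2, 0.81), (244.2, 292.1, 0.77), (194.9, 358.9, 0.52), (335.3, 240.9, 0.19)]
block [(243.6, 297.3, 0.77)]
bin [(209.1, 196.1, 0.82)]
wrench [(341.9, 171.3, 0.72)]
jar [(277.3, 323.6, 0.91)]
```

View pics/side0.png

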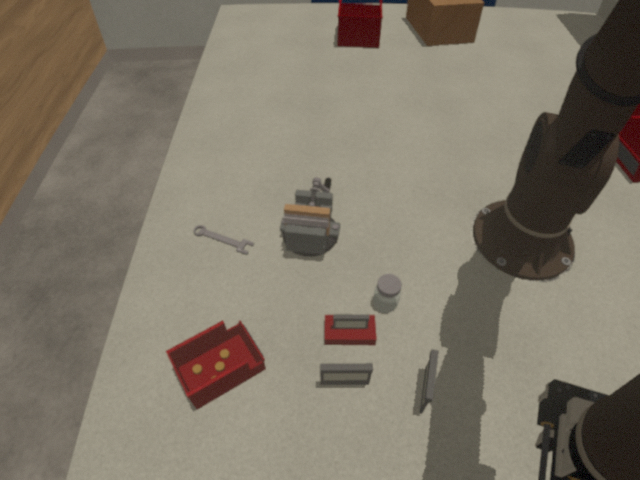

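View pics/top0.png

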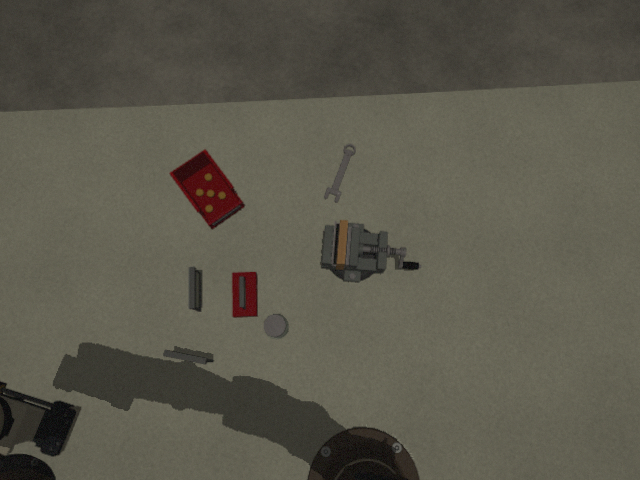

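```bash
cat > h.py <<'E'
import numpy as np,cv2
from scipy.optimize import least_squares
from cell import arm
def proj(p,X):
    T=np.linalg.inv(p["T"]); X=np.atleast_2d(X).astype(float)
    return cv2.projectPoints(X,cv2.Rodrigues(T[:3,:3])[0],T[:3,3],p["mtx"],p["dist"])[0].reshape(-1,2)
def ray(p,uv,z):
    n=cv2.undistortPoints(np.array([[uv]],float),p["mtx"],p["dist"])[0,0]
    d=p["T"][:3,:3]@[n[0],n[1],1];c=p["T"][:3,3]
    return c+d*(z-c[2])/d[2]
def pose(x,y,yaw,L,z=0):
    c,s=np.cos(yaw),np.sin(yaw);L=np.atleast_2d(L)
    return np.c_[x+c*L[:,0]-s*L[:,1],y+s*L[:,0]+c*L[:,1],z+L[:,2]]
E
python3 - <<'E'
from h import *
Z=dict(vise=0,screw=.072,shelf_front=.052,lip=.109,pad=.098,holder=.008,block=0,bin=0,wrench=0.004,jar=0,jaw=.052,crank_grip=.09)
crops=[]
for k in range(2):
  for n in("side","top"):
    p=arm.get_image(n)
    for l in Z:
        for r in arm.place_of(l,p)[:3]:
            if r["conf"]>.4:
                uv=np.array(r["centre"])*[640,480]; print(n,l,round(r["conf"],2),uv.round(1),(ray(p,uv,Z[l])[:2]*1000).round(1))
    if k==0:
      f=p["frame"][:,:,::-1]
      B={"side":[(320,305,65,45),(285,170,65,90)],"top":[(180,260,80,65),(310,212,115,75)]}[n]
      for x,y,w,h in B: crops.append(cv2.resize(f[y:y+h,x:x+w],(400,300) ,interpolation=cv2.INTER_CUBIC))
cv2.imwrite("pics/c1.png",np.vstack([np.hstack(crops[:2]),np.hstack(crops[2:])]))
E
```

```text
side vise 0.8 [307.4 236.9] [527.8  -4.4]
side screw 0.71 [313.7 192.9] [512.4 -82.4]
side shelf_front 0.6 [305.1 233.7] [531.   28.7]
side lip 0.62 [224.4 240.1] [697.9  93.5]
side lip 0.6 [303.  219.1] [533.8  34.7]
side pad 0.68 [326.3 184.2] [482.4 -85.7]
side holder 0.64 [347.2 385.9] [443.9 368.6]
side holder 0.55 [424.1 390.9] [297.8 379.5]
side block 0.82 [349.7 333.7] [434.8 254.1]
side bin 0.86 [219.7 365.7] [695.3 326.3]
side wrench 0.96 [221.6 238.3] [735.2   3.5]
side jar 0.7 [220.1 365.3] [694.7 325.4]
side crank_grip 0.65 [327.1 182.8] [480.2 -98.7]
top vise 0.88 [348.7 255.5] [519.4  -3.3]
top screw 0.64 [387.8 247.2] [519.4 -89.4]
top shelf_front 0.81 [345. 247.] [529.6   7.7]
top lip 0.89 [331.8 243.4] [526.8  40.6]
top pad 0.54 [336.9 243.4] [528.7  28.6]
top holder 0.72 [195.1 291. ] [451. 370.]
top holder 0.58 [245.1 292.4] [441.1 250.7]
top holder 0.52 [192.6 359.1] [292.6 375.2]
top block 0.69 [342.8 246.5] [542.8   9.6]
top bin 0.59 [207.9 197.2] [687.8 340.2]
top wrench 0.73 [340.6 171.9] [735.8   2.9]
top jar 0.55 [280.9 326.3] [356.9 168.8]
top jaw 0.94 [34
[... 683 characters left out ...]
 184.6]
top vise 0.71 [349.7 255.2] [520.   -5.9]
top screw 0.72 [387.  248.8] [515.8 -87.3]
top screw 0.55 [336.  244.3] [532.7  29.5]
top shelf_front 0.95 [340.1 250.3] [522.3  19.8]
top shelf_front 0.47 [242.1 291.4] [437.7 251.3]
top lip 0.67 [332.8 241.3] [531.5  38. ]
top pad 0.59 [338.7 242.1] [531.5  24.4]
top holder 0.72 [245.  292.9] [439.9 251.1]
top holder 0.68 [200.1 289.6] [453.7 358. ]
top block 0.56 [241.1 295.5] [435.3 261.7]
top bin 0.82 [209.3 196.2] [690.2 336.7]
top wrench 0.9 [342.3 172.9] [732.9  -1.1]
top jar 0.78 [277.8 322.5] [366.2 175.7]
top jar 0.44 [386.  248.1] [533. -96.]
top jaw 0.57 [347.8 250.9] [519.9   1.9]
top crank_grip 0.7 [412.1 264.6] [ 472.5 -137.7]
```

View pics/c1.png

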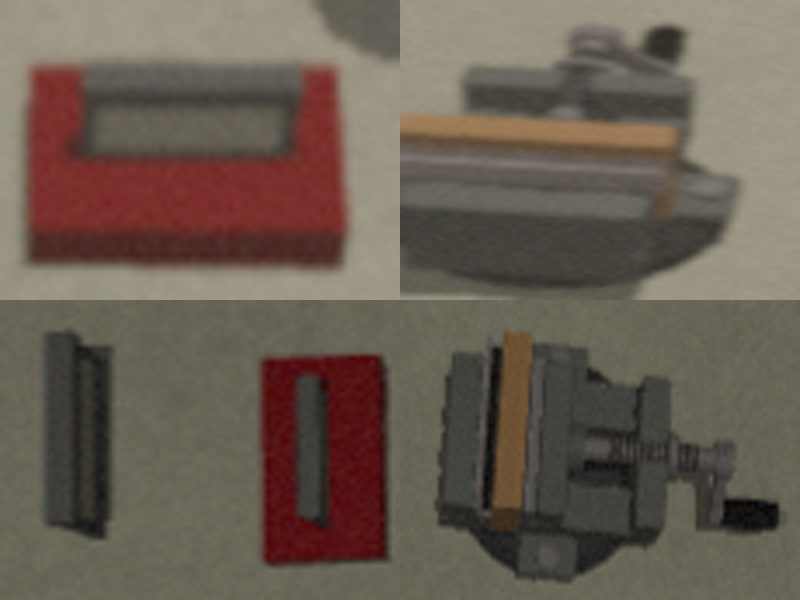

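```bash
cat >> h.py <<'E'
def comp(m,uv):
    n,lab,st,ce=cv2.connectedComponentsWithStats(m.astype(np.uint8),connectivity=8)
    d=[np.hypot(*(ce[i]-uv)) if st[i,4]>12 else 1e9 for i in range(1,n)]
    return lab==1+int(np.argmin(d))
def rect(p,m,z):
    ys,xs=np.nonzero(m)
    W=np.array([ray(p,(x,y),z)[:2] for x,y in zip(xs,ys)])*1000
    (c,s,a)=cv2.minAreaRect(W.astype(np.float32))
    # long-axis angle by PCA
    C=np.cov(W.T);w,v=np.linalg.eigh(C);l=v[:,1]*np.sign(v[0,1]+1e-9)
    return dict(mean=W.mean(0).round(1),minrect=np.round(c,1),size=np.round(s,1),ang=round(float(np.degrees(np.arctan2(l[1],l[0]))),1),mr_ang=round(a,1),n=len(xs))
def tri(ps,uvs):
    A=np.zeros((3,3));b=np.zeros(3)
    for p,uv in zip(ps,uvs):
        c=p["T"][:3,3];d=ray(p,uv,0)-c;d/=np.linalg.norm(d);M=np.eye(3)-np.outer(d,d);A+=M;b+=M@c
    X=np.linalg.solve(A,b);return X,[ (proj(p,X)[0]-uv).round(1) for p,uv in zip(ps,uvs)]
def masks(p):
    h=cv2.cvtColor(p["frame"],cv2.COLOR_RGB2HSV).astype(int);H,S,V=h[...,0],h[...,1],h[...,2]
    return dict(H=H,S=S,V=V,wood=(H>8)&(H<22)&(S>90)&(V>90),red=((H<8)|(H>172))&(S>150),black=(V<45)&(S<120))
E
python3 - <<'E'
from h import *
c={"side":dict(wood=(308,210),red=(350,330),black=(327,184)),"top":dict(wood=(343,246),red=(245,295),black=(411,265))}
ps=[];g=[]
for n in("side","top"):
    p=arm.get_image(n);M=masks(p);ps.append(p)
    print(n)
    w=comp(M["wood"],c[n]["wood"]);print("wood",rect(p,w,.126))
    r=comp(M["red"],c[n]["red"]);print("red",rect(p,r,.026))
    b=comp(M["black"],c[n]["black"]);ys,xs=np.nonzero(b);g.append((xs.mean(),ys.mean()));print("black",g[-1],len(xs),xs.min(),xs.max(),ys.min(),ys.max())
    if n=="top":
        x0,y0,x1,y1=232,268,260,320
        inside=(M["S"]<110); inside[:y0]=0;inside[y1:]=0;inside[:,:x0]=0;inside[:,x1:]=0
        q=comp(inside,(242,292));print("bead",rect(p,q,.070))
print(tri(ps,g))
np.set_printoptions(linewidth=200)
E
```

```text
side
wood {'mean': array([524.4,  24. ]), 'minrect': array([525.5,  23. ]), 'size': array([27.6, 98.6]), 'ang': -7.8, 'mr_ang': 82.4, 'n': 391}
red {'mean': array([436.8, 262.5]), 'minrect': array([436.4, 254.1]), 'size': array([54.2, 99.3]), 'ang': -1.9, 'mr_ang': 90.0, 'n': 651}
black (np.float64(525.7142857142857), np.float64(187.64285714285714)) 14 522 528 185 189
top
wood {'mean': array([525.8,  18.3]), 'minrect': array([526.3,  18.2]), 'size': array([16.7, 98.7]), 'ang': -8.1, 'mr_ang': 82.1, 'n': 335}
red {'mean': array([433.7, 248.5]), 'minrect': array([435.6, 249.5]), 'size': array([ 54.4, 103.6]), 'ang': -1.6, 'mr_ang': 89.2, 'n': 823}
black (np.float64(410.13274336283183), np.float64(265.30973451327435)) 113 402 418 262 269
bead {'mean': array([434.4, 249.6]), 'minrect': array([434.1, 248.9]), 'size': array([13.6, 73.2]), 'ang': 0.9, 'mr_ang': 89.0, 'n': 187}
(array([0.28971776, 0.05831873, 0.39523307]), [array([-81.9, -71.6]), array([-75.8,  84.8])])
```

```bash
python3 - <<'E'
from h import *
c={"side":(327,184),"top":(411,265)}
ps={};g={};sc={"side":[(313,192.8),(313.7,192.9),(312.4,190.8)],"top":[(386.3,247.5),(387.8,247.2),(387,248.8)]}
for n in c:
    p=arm.get_image(n);ps[n]=p
    V=masks(p)["V"]; x,y=c[n]
    print(V[176:194,318:336]) if n=="side" else 0
    m=V<(75 if n=="side" else 45); k=np.zeros_like(m);k[y-9:y+9,x-12:x+12]=1
    b=comp(m&k,c[n]);ys,xs=np.nonzero(b);g[n]=(xs.mean(),ys.mean());print(n,g[n],len(xs))
print(tri(list(ps.values()),[g[n] for n in c]))
def f(q):
    x,y,w,a=q;w2=w
    r=[]
    G=pose(x,y,w,[[-.149+.0008*a,-.038*np.sin(a),.072+.038*np.cos(a)]]);S=pose(x,y,w,[[-.085,0,.072]])
    for n in c:
        r+=list((proj(ps[n],G)[0]-g[n]));r+=list((proj(ps[n],S)[0]-np.mean(sc[n],0)))
    B=pose(x,y,w,[[.019,0,.126]])[0]
    r+=[(np.degrees(w)-82)/.7,(B[0]-.526)/.002, (B[1]-.018)/.003]
    return r
for a0 in(2,3,4):
    s=least_squares(f,[.523,0,1.43,a0],x_scale=[.01,.01,.1,1]);print(s.cost,s.x,np.degrees(s.x[2]),np.round(s.fun,1))
E
```

```text
[[152 154 154 154 157 156 155 153 154 150 147 148 155 157 156 159 157 157]
 [146 144 151 151 154 157 153 147 137 126 121 129 140 153 156 156 157 157]
 [132 132 140 149 155 151 148 128 102  82  76  85 110 136 155 154 158 158]
 [122 123 130 143 152 150 137 104  69  58  54  54  79 122 146 156 158 158]
 [116 115 123 137 151 149 128  84  56  51  54  51  73 116 145 155 156 156]
 [103 106 113 136 149 148 120  77  48  48  47  57  75 122 149 156 154 156]
 [101  93 106 130 143 141 109  74  51  55  54  51  78 124 151 156 157 156]
 [108  93 100 118 134 128 102  61  49  53  52  51  80 124 151 157 157 155]
 [ 98  91  91 106 119 112  86  60  52  52  52  53  83 124 151 156 154 155]
 [ 85  85  86  94 104 101  82  63  56  50  46  56  88 129 151 154 157 154]
 [ 74  76  80  89  91 102  99  81  64  56  52  65 102 138 151 154 154 154]
 [ 82  83  80  80  88  91  99  97  83  69  63  74 108 138 151 152 152 154]
 [105  97  91  80  78  80  93 100 101  94  84  87 120 144 156 153 152 153]
 [110 115 107  94  83  81  81  90 102 104 102 107 129 147 154 152 153 153]
 [105 114 116 111  95  86  78  84  93  98 106 121 
[... 241 characters left out ...]
151 154]]
side (np.float64(327.35), np.float64(182.875)) 40
top (np.float64(410.0782608695652), np.float64(265.3304347826087)) 115
(array([ 0.47869465, -0.14133475,  0.04869831]), [array([0.1, 0. ]), array([ 0. , -0.1])])
2.3366643118404538 [ 5.25770780e-01 -1.69838264e-03  1.44008895e+00  3.98348822e+00] 82.51101885073867 [ 0.1  0.3 -0.2 -0.3  0.4  0.  -0.6  1.4  0.7  1.1 -0.3]
2.3366643118411714 [ 5.25770779e-01 -1.69838302e-03  1.44008895e+00  3.98348814e+00] 82.51101870774987 [ 0.1  0.3 -0.2 -0.3  0.4  0.  -0.6  1.4  0.7  1.1 -0.3]
2.336664311842238 [ 5.25770781e-01 -1.69838186e-03  1.44008895e+00  3.98348840e+00] 82.51101913813493 [ 0.1  0.3 -0.2 -0.3  0.4  0.  -0.6  1.4  0.7  1.1 -0.3]
```

>>> {"op": "carry_out", "data": {
  "claw": [7,7,7,7,7,7,7,7,7,7,7,7,7,7,7,7,7,7,7,7],
  "delta_pos": [
    [0,0,0],
    [0,0,0],
    [0,0,0],
    [0,0,0],
    [0,0,0],
    [0,0,0],
    [0,0,0],
    [0,0,0],
    [0,0,0],
    [-3.84,1.97,0],
    [-3.84,1.97,0],
    [-3.84,1.97,0],
    [-3.84,1.97,0],
    [-3.84,1.97,0],
    [-3.84,1.97,0],
    [-3.84,1.97,0],
    [-3.84,1.97,0],
    [-3.84,1.97,0],
    [-3.84,1.97,0],
    [-3.84,1.97,0]
  ],
  "angular": [
    [0,0,0.15],
    [0,0,0.15],
    [0,0,0.15],
    [0,0,0.15],
    [0,0,0.15],
    [0,0,0.15],
    [0,0,0.15],
    [0,0,0.15],
    [0,0,0.15],
    [0,0,0],
    [0,0,0],
    [0,0,0],
    [0,0,0],
    [0,0,0],
    [0,0,0],
    [0,0,0],
    [0,0,0],
    [0,0,0],
    [0,0,0],
    [0,0,0]
  ],
  "force": 45
}}

```text
clock: 6.1
position: [0.3758, 0.1369, 0.2271]
ee_rot: [-2.365, -2.068, -0.002]
force: [1.0, 0.3, -0.3]
width: 0.762
gripper_force: 0.0
```

```bash
cat >> h.py <<'E'
def goto(P,yaw=None):
    "tool-frame cm shift to world TCP P; tool-z turn to bring tool y to yaw deg (mod 180), tilt"
    o=arm.observe();R=cv2.Rodrigues(np.array(o["ee_rot"]))[0]
    d=R.T@(np.array(P)-o["position"])*100
    y=np.degrees(np.arctan2(R[1,1],R[0,1]))
    print("t",round(o["clock"],2),"pos",o["position"].round(4),"yaw_y",round(y,2),"tz",R[:,2].round(3),"F",o["force"].round(1),"w",round(o["width"]*91.8,1),"gf",round(o["gripper_force"],1),"| d_cm",d.round(2), "turn", None if yaw is None else round(-np.radians((yaw-y+90)%180-90),3))
E
python3 -c "
from h import *
goto([.478,-.1463,.13],-7.5)"
```

```text
t 6.1 pos [0.3758 0.1369 0.2271] yaw_y -7.67 tz [ 0.001  0.001 -1.   ] F [ 1.   0.3 -0.3] w 69.9 gf 0.0 | d_cm [-26.72  13.9    9.68] turn -0.003
```

>>> {"op": "carry_out", "data": {
  "claw": [7,7,7,7,7,7,7,7,7,7,7,7,7,7],
  "delta_pos": [
    [-3.84,2,0],
    [-3.84,2,0],
    [-3.84,2,0],
    [-3.84,2,0],
    [-3.84,2,0],
    [-3.84,2,0],
    [-3.7,1.9,0],
    [0,0,3],
    [0,0,4],
    [0,0,4],
    [0,0,4],
    [0,0,3],
    [0,0,1],
    [0,0,0]
  ],
  "angular": [
    [0,0,0],
    [0,0,0],
    [0,0,0],
    [0,0,0],
    [0,0,0],
    [0,0,0],
    [0,0,0],
    [0,0,0],
    [0,0,0],
    [0,0,0],
    [0,0,0],
    [0,0,0],
    [0,0,0],
    [0,0,0]
  ]
}}

```text
clock: 7.5
position: [0.4769, -0.1451, 0.0361]
ee_rot: [-2.364, -2.066, 0.002]
force: [0.1, 0.2, -0.3]
width: 0.762
gripper_force: 0.0
```

```bash
python3 -c "
from h import *
goto([.478,-.1463,.037],-7.5)
p=arm.get_image('side')
cv2.imwrite('pics/g1.png',cv2.resize(p['frame'][130:260,250:410,::-1],(800,600)))"
```

```text
t 7.5 pos [ 0.4769 -0.1451  0.0361] yaw_y -7.7 tz [-0.002  0.    -1.   ] F [ 0.1  0.2 -0.3] w 69.9 gf 0.0 | d_cm [-0.1   0.13 -0.09] turn -0.003
```

View pics/g1.png

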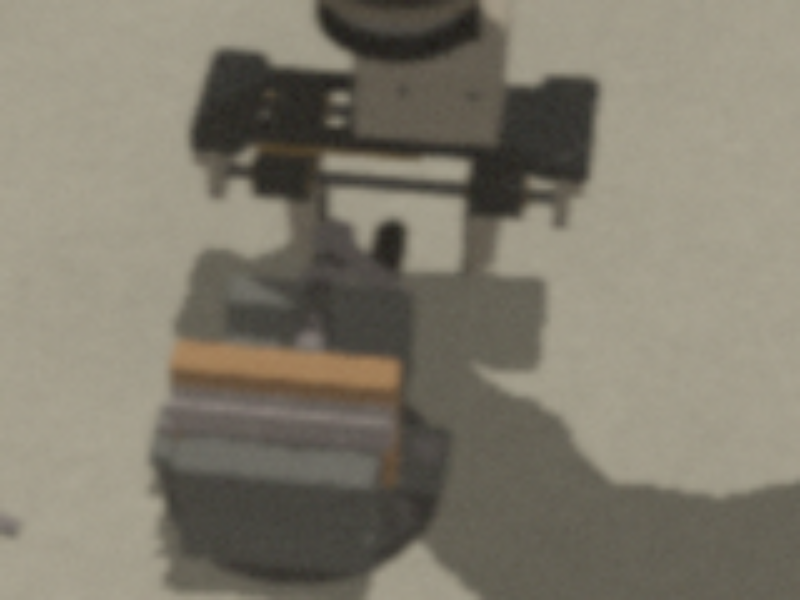

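The picture shows the black sleeve (390,245) centred between the open fingers (305 and 478); closing on it.

>>> {"op": "carry_out", "data": {
  "claw": [1,1,1,1,1,1,1],
  "delta_pos": [
    [0,0.1,0],
    [0,0,0],
    [0,0,0],
    [0,0,0],
    [0,0,0],
    [0,0,0],
    [0,0,0]
  ],
  "angular": [
    [0,0,0],
    [0,0,0],
    [0,0,0],
    [0,0,0],
    [0,0,0],
    [0,0,0],
    [0,0,0]
  ]
}}

```text
clock: 8.25
position: [0.4793, -0.1454, 0.0369]
ee_rot: [2.364, 2.067, 0.001]
force: [9.3, -0.5, -0.8]
width: 0.202
gripper_force: 4.6
```

```bash
python3 - <<'E'
from h import *
goto([.478,-.1463,.037],-7.5)
a=np.arange(3.98,9.4,.2)
P=np.c_[.08*a,3.8*np.sin(a),-3.8*np.cos(a)]  # tool: x=vise x, y=-vise y, z=-up
print(np.c_[a[1:],np.diff(P,axis=0)].round(2).tolist())
E
```

```text
t 8.25 pos [ 0.4793 -0.1454  0.0369] yaw_y -7.68 tz [ 0.002 -0.    -1.   ] F [ 9.3 -0.5 -0.8] w 18.6 gf 4.6 | d_cm [-0.11 -0.12 -0.01] turn -0.003
[[4.18, 0.02, -0.45, -0.61], [4.38, 0.02, -0.32, -0.69], [4.58, 0.02, -0.17, -0.74], [4.78, 0.02, -0.02, -0.76], [4.98, 0.02, 0.13, -0.75], [5.18, 0.02, 0.27, -0.71], [5.38, 0.02, 0.41, -0.64], [5.58, 0.02, 0.53, -0.55], [5.78, 0.02, 0.62, -0.43], [5.98, 0.02, 0.7, -0.3], [6.18, 0.02, 0.74, -0.15], [6.38, 0.02, 0.76, -0.0], [6.58, 0.02, 0.74, 0.15], [6.78, 0.02, 0.7, 0.29], [6.98, 0.02, 0.63, 0.43], [7.18, 0.02, 0.53, 0.54], [7.38, 0.02, 0.41, 0.64], [7.58, 0.02, 0.28, 0.71], [7.78, 0.02, 0.13, 0.75], [7.98, 0.02, -0.02, 0.76], [8.18, 0.02, -0.17, 0.74], [8.38, 0.02, -0.31, 0.69], [8.58, 0.02, -0.44, 0.61], [8.78, 0.02, -0.56, 0.51], [8.98, 0.02, -0.65, 0.39], [9.18, 0.02, -0.71, 0.26], [9.38, 0.02, -0.75, 0.11]]
```

>>> {"op": "carry_out", "data": {
  "claw": [1,1,1,1,1,1],
  "delta_pos": [
    [0,0,0],
    [0,0,0],
    [0.02,-0.45,-0.61],
    [0.02,-0.32,-0.69],
    [0.02,-0.17,-0.74],
    [0,0,0]
  ],
  "angular": [
    [0,0,0],
    [0,0,0],
    [0,0,0],
    [0,0,0],
    [0,0,0],
    [0,0,0]
  ]
}}

```text
clock: 8.85
position: [0.4676, -0.1432, 0.0576]
ee_rot: [-2.364, -2.066, 0.001]
force: [-4.9, -1.1, 2.8]
width: 0.183
gripper_force: 45.0
```

>>> {"op": "carry_out", "data": {
  "claw": [1,1,1,1,1,1,1,1,1,1],
  "delta_pos": [
    [0.02,-0.02,-0.76],
    [0.02,0.13,-0.75],
    [0.02,0.27,-0.71],
    [0.02,0.41,-0.64],
    [0.02,0.53,-0.55],
    [0.02,0.62,-0.43],
    [0.02,0.7,-0.3],
    [0.02,0.74,-0.15],
    [0.02,0.76,0],
    [0,0,0]
  ],
  "angular": [
    [0,0,0],
    [0,0,0],
    [0,0,0],
    [0,0,0],
    [0,0,0],
    [0,0,0],
    [0,0,0],
    [0,0,0],
    [0,0,0],
    [0,0,0]
  ]
}}

```text
clock: 9.85
position: [0.5126, -0.1482, 0.1023]
ee_rot: [2.364, 2.065, 0.004]
force: [-1.1, -0.7, 16.0]
width: 0.183
gripper_force: 45.0
```

```bash
python3 -c "
from h import *
goto([.478,-.1463,.037],-7.5)"
```

```text
t 9.85 pos [ 0.5126 -0.1482  0.1023] yaw_y -7.73 tz [ 0.004 -0.001 -1.   ] F [-1.1 -0.7 16. ] w 16.8 gf 45.0 | d_cm [-0.28 -3.48  6.52] turn -0.004
```

>>> {"op": "carry_out", "data": {
  "claw": [1,1,1,1,1,1,1,1,1],
  "delta_pos": [
    [0.02,0.74,0],
    [0.02,0.7,0.2],
    [0.02,0.63,0.43],
    [0.02,0.53,0.54],
    [0.02,0.41,0.64],
    [0.02,0.28,0.71],
    [0.02,0.13,0.75],
    [0.02,-0.02,0.76],
    [0,0,0]
  ],
  "angular": [
    [0,0,0],
    [0,0,0],
    [0,0,0],
    [0,0,0],
    [0,0,0],
    [0,0,0],
    [0,0,0],
    [0,0,0],
    [0,0,0]
  ]
}}

```text
clock: 10.75
position: [0.542, -0.1506, 0.0592]
ee_rot: [-2.364, -2.064, 0.005]
force: [-7.3, -2.7, -3.3]
width: 0.185
gripper_force: 45.0
```

```bash
python3 -c "
from h import *
goto([.478,-.1463,.037],-7.5)"
```

```text
t 10.75 pos [ 0.542  -0.1506  0.0592] yaw_y -7.76 tz [-0.004  0.    -1.   ] F [-7.3 -2.7 -3.3] w 17.0 gf 45.0 | d_cm [-0.44 -6.39  2.25] turn -0.004
```

>>> {"op": "carry_out", "data": {
  "claw": [1,1,1],
  "delta_pos": [
    [0.02,-0.17,0.74],
    [0.02,-0.31,0.69],
    [0,0,0]
  ],
  "angular": [
    [0,0,0],
    [0,0,0],
    [0,0,0]
  ]
}}

```text
clock: 11.05
position: [0.537, -0.1497, 0.0455]
ee_rot: [-2.365, -2.064, 0.004]
force: [-9.6, -3.7, 2.7]
width: 0.182
gripper_force: 45.0
```

>>> {"op": "carry_out", "data": {
  "claw": [1,1,1],
  "delta_pos": [
    [0.02,-0.44,0.61],
    [0.02,-0.56,0.51],
    [0,0,0]
  ],
  "angular": [
    [0,0,0],
    [0,0,0],
    [0,0,0]
  ]
}}

```text
clock: 11.35
position: [0.5291, -0.1485, 0.0357]
ee_rot: [2.367, 2.065, 0.0]
force: [-7.5, -1.2, 12.9]
width: 0.183
gripper_force: 45.0
```

>>> {"op": "carry_out", "data": {
  "claw": [1,1],
  "delta_pos": [
    [0.02,-0.33,0.12],
    [0.02,-0.33,0.17]
  ],
  "angular": [
    [0,0,0],
    [0,0,0]
  ]
}}

```text
clock: 11.55
position: [0.527, -0.1482, 0.0342]
ee_rot: [2.361, 2.061, 0.006]
force: [4.4, -3.8, 15.4]
width: 0.183
gripper_force: 45.0
```

>>> {"op": "carry_out", "data": {
  "claw": [1,1],
  "delta_pos": [
    [0.02,-0.36,0.13],
    [0.02,-0.36,0.1]
  ],
  "angular": [
    [0,0,0],
    [0,0,0]
  ]
}}

```text
clock: 11.75
position: [0.523, -0.1477, 0.0322]
ee_rot: [2.357, 2.058, 0.01]
force: [14.8, -6.3, 0.5]
width: 0.186
gripper_force: 45.1
```

>>> {"op": "carry_out", "data": {
  "claw": [1,1],
  "delta_pos": [
    [0.01,-0.3,0.1],
    [0.01,-0.3,0.08]
  ],
  "angular": [
    [0,0,0],
    [0,0,0]
  ]
}}

```text
clock: 11.95
position: [0.5188, -0.1471, 0.0303]
ee_rot: [2.355, 2.057, 0.011]
force: [19.1, -8.4, -8.2]
width: 0.185
gripper_force: 45.1
```

>>> {"op": "carry_out", "data": {
  "claw": [1],
  "delta_pos": [
    [0,-0.1,0]
  ],
  "angular": [
    [0,0,0]
  ]
}}

```text
clock: 12.05
position: [0.5178, -0.147, 0.0301]
ee_rot: [2.355, 2.057, 0.011]
force: [19.8, -8.7, -10.8]
width: 0.183
gripper_force: 45.1
```

>>> {"op": "carry_out", "data": {
  "claw": [1,1,1],
  "delta_pos": [
    [0.01,-0.25,0.15],
    [0.01,-0.25,0.12],
    [0.01,-0.2,0.05]
  ],
  "angular": [
    [0,0,0],
    [0,0,0],
    [0,0,0]
  ]
}}

```text
clock: 12.35
position: [0.5111, -0.1459, 0.0274]
ee_rot: [2.355, 2.057, 0.012]
force: [16.4, -7.9, 2.4]
width: 0.18
gripper_force: 45.1
```

>>> {"op": "carry_out", "data": {
  "claw": [1,1],
  "delta_pos": [
    [0.01,-0.28,0],
    [0.01,-0.28,0]
  ],
  "angular": [
    [0,0,0],
    [0,0,0]
  ]
}}

```text
clock: 12.55
position: [0.5058, -0.1451, 0.0271]
ee_rot: [2.354, 2.056, 0.011]
force: [17.8, -9.6, -8.1]
width: 0.184
gripper_force: 45.1
```

>>> {"op": "carry_out", "data": {
  "claw": [5,5,5,5,5,5,5,5,5,5,5,5,5,5,5,5,5,5,5,5],
  "delta_pos": [
    [0,0,0],
    [0,0,0],
    [0,0,0],
    [0,0,0],
    [-1.5,0,0],
    [-1.5,0,0],
    [0,0,-3.5],
    [0,0,-3.5],
    [0,0,-3.5],
    [0,0,-3.5],
    [0,0,-3.5],
    [0,0,0],
    [0,0,0],
    [0,0,0],
    [0,0,0],
    [0,0,0],
    [0,0,0],
    [0,0,0],
    [0,0,0],
    [0,0,0]
  ],
  "angular": [
    [0,0,0],
    [0,0,0],
    [0,0,0],
    [0,0,0],
    [0,0,0],
    [0,0,0],
    [0,0,0],
    [0,0,0],
    [0,0,-0.141],
    [0,0,-0.141],
    [0,0,-0.141],
    [0,0,-0.141],
    [0,0,-0.141],
    [0,0,-0.141],
    [0,0,-0.141],
    [0,0,-0.141],
    [0,0,-0.141],
    [0,0,-0.141],
    [0,0,-0.141],
    [0,0,-0.141]
  ]
}}

```text
clock: 14.55
position: [0.4933, -0.1713, 0.1999]
ee_rot: [0.012, 3.14, -0.0]
force: [0.6, 0.2, 0.4]
width: 0.545
gripper_force: 0.0
```

```bash
python3 -c "
from h import *
goto([.4343,.2492,.09],89)"
```

```text
t 14.55 pos [ 0.4933 -0.1713  0.1999] yaw_y 89.56 tz [ 0.001 -0.    -1.   ] F [0.6 0.2 0.4] w 50.0 gf 0.0 | d_cm [ 6.23 42.01 10.98] turn 0.01
```

>>> {"op": "carry_out", "data": {
  "claw": [5,5,5,5,5,5,5,5,5,5,5,5,5,5],
  "delta_pos": [
    [0.6,4.2,0],
    [0.6,4.2,0],
    [0.6,4.2,0],
    [0.6,4.2,0],
    [0.6,4.2,0],
    [0.6,4.2,0],
    [0.6,4.2,0],
    [0.6,4.2,0],
    [0.6,4.2,0],
    [0.6,4.2,0],
    [0.2,0,3.5],
    [0,0,3.5],
    [0,0,3],
    [0,0,0]
  ],
  "angular": [
    [0,0,0],
    [0,0,0],
    [0,0,0],
    [0,0,0],
    [0,0,0],
    [0,0,0],
    [0,0,0],
    [0,0,0],
    [0,0,0],
    [0,0,0],
    [0,0,0],
    [0,0,0.01],
    [0,0,0],
    [0,0,0]
  ]
}}

```text
clock: 15.95
position: [0.4346, 0.2486, 0.0967]
ee_rot: [-0.036, -3.137, 0.005]
force: [-0.1, 0.8, -0.0]
width: 0.546
gripper_force: 0.0
```

```bash
python3 - <<'E'
from h import *
goto([.4343,.2492,.045],89)
p=arm.get_image('side');t=arm.get_image('top')
a=cv2.resize(p['frame'][270:400,290:410,::-1],(400,433));b=cv2.resize(t['frame'][205:285,310:425,::-1],(400,278))
b=np.vstack([b,np.zeros((155,400,3),np.uint8)])
cv2.imwrite('pics/g2.png',np.hstack([a,b]))
w=comp(masks(t)["wood"],(343,246));print("wood",rect(t,w,.126))
w=comp(masks(p)["wood"],(308,210));print("wood",rect(p,w,.126))
E
```

```text
t 15.95 pos [0.4346 0.2486 0.0967] yaw_y 88.69 tz [-0.004 -0.003 -1.   ] F [-0.1  0.8 -0. ] w 50.1 gf 0.0 | d_cm [0.01 0.08 5.17] turn -0.005
wood {'mean': array([526. ,  19.3]), 'minrect': array([526.4,  19.1]), 'size': array([17.9, 98.6]), 'ang': -7.8, 'mr_ang': 82.6, 'n': 347}
wood {'mean': array([524.1,  25.1]), 'minrect': array([525. ,  24.3]), 'size': array([27., 99.]), 'ang': -8.1, 'mr_ang': 81.8, 'n': 396}
```

View pics/g2.png

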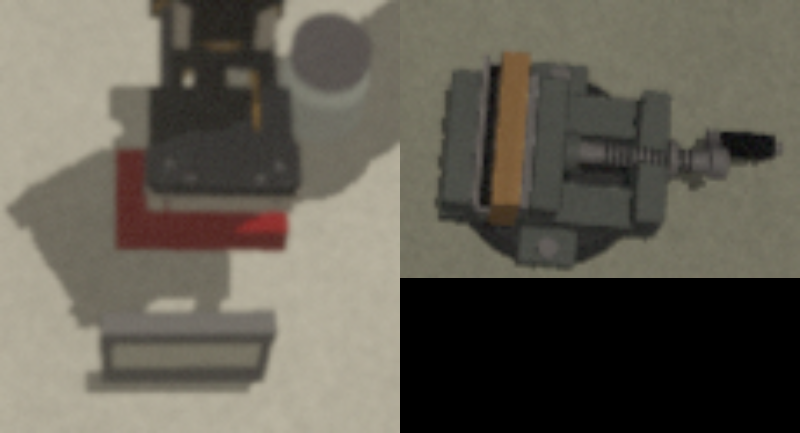

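>>> {"op": "carry_out", "data": {
  "claw": [5,5,5,5,0.5,0.5,0.5,0.5,0.5,0.5,0.5],
  "delta_pos": [
    [0,0,2],
    [0,0,2],
    [0,0.05,1.1],
    [0,0,0],
    [0,0,0],
    [0,0,0],
    [0,0,0],
    [0,0,0],
    [0,0,0],
    [0,0,0],
    [0,0,0]
  ],
  "angular": [
    [0,0,0],
    [0,0,0],
    [0,0,0],
    [0,0,0],
    [0,0,0],
    [0,0,0],
    [0,0,0],
    [0,0,0],
    [0,0,0],
    [0,0,0],
    [0,0,0]
  ],
  "force": 50
}}

```text
clock: 17.15
position: [0.4364, 0.2503, 0.0482]
ee_rot: [0.036, 3.141, 0.0]
force: [-1.3, -0.8, 3.5]
width: 0.105
gripper_force: 50.0
```

```bash
python3 -c "
from h import *
goto([.4343,.2492,.045],89)"
```

```text
t 17.15 pos [0.4364 0.2503 0.0482] yaw_y 88.69 tz [ 0.  0. -1.] F [-1.3 -0.8  3.5] w 9.6 gf 50.0 | d_cm [ 0.21 -0.11  0.32] turn -0.005
```

>>> {"op": "carry_out", "data": {
  "claw": [0.5,0.5,0.5,0.5,0.5,0.5,0.5,0.5],
  "delta_pos": [
    [0,0,-1],
    [0,0,-1.5],
    [0,0,-3],
    [0,0,-3.5],
    [0,0,-4],
    [0,0,-4],
    [0,0,0],
    [0,0,0]
  ],
  "angular": [
    [0,0,0],
    [0,0,0],
    [0,0,0],
    [0,0,0],
    [0,0,0.05],
    [0,0,0.062],
    [0,0,0],
    [0,0,0]
  ]
}}

```text
clock: 17.95
position: [0.4366, 0.2504, 0.2192]
ee_rot: [0.211, 3.133, 0.003]
force: [0.3, 0.4, -0.9]
width: 0.104
gripper_force: 50.0
```

```bash
python3 -c "
from h import *
goto([.5303,.0341,.2],82.3)"
```

```text
t 17.95 pos [0.4366 0.2504 0.2192] yaw_y 82.3 tz [ 0.002  0.002 -1.   ] F [ 0.3  0.4 -0.9] w 9.5 gf 50.0 | d_cm [-12.18 -20.18   1.9 ] turn -0.0
```

>>> {"op": "carry_out", "data": {
  "claw": [0.5,0.5,0.5,0.5,0.5,0.5,0.5,0.5,0.5],
  "delta_pos": [
    [-1.2,-2,0],
    [-2.4,-4,0],
    [-2.4,-4,0],
    [-2.4,-4,0],
    [-2.2,-3.7,0],
    [-1.58,-2.48,0],
    [0,0,0.9],
    [0,0,1],
    [0,0,0]
  ],
  "angular": [
    [0,0,0],
    [0,0,0],
    [0,0,0],
    [0,0,0],
    [0,0,0],
    [0,0,0],
    [0,0,0],
    [0,0,0],
    [0,0,0]
  ]
}}

```text
clock: 18.85
position: [0.5279, 0.035, 0.1966]
ee_rot: [-0.209, -3.13, 0.001]
force: [0.0, -0.5, -0.6]
width: 0.103
gripper_force: 50.0
```

```bash
python3 - <<'E'
from h import *
goto([.5303,.0341,.158],82.3)
p=arm.get_image('side');t=arm.get_image('top')
a=cv2.resize(p['frame'][150:260,260:350,::-1],(400,489));b=cv2.resize(t['frame'][195:295,290:390,::-1],(400,400))
b=np.vstack([b,np.zeros((89,400,3),np.uint8)])
cv2.imwrite('pics/g3.png',np.hstack([a,b]))
E
```

```text
t 18.85 pos [0.5279 0.035  0.1966] yaw_y 82.37 tz [-0.005 -0.    -1.   ] F [ 0.  -0.5 -0.6] w 9.4 gf 50.0 | d_cm [-0.26 -0.05  3.86] turn 0.001
```

View pics/g3.png

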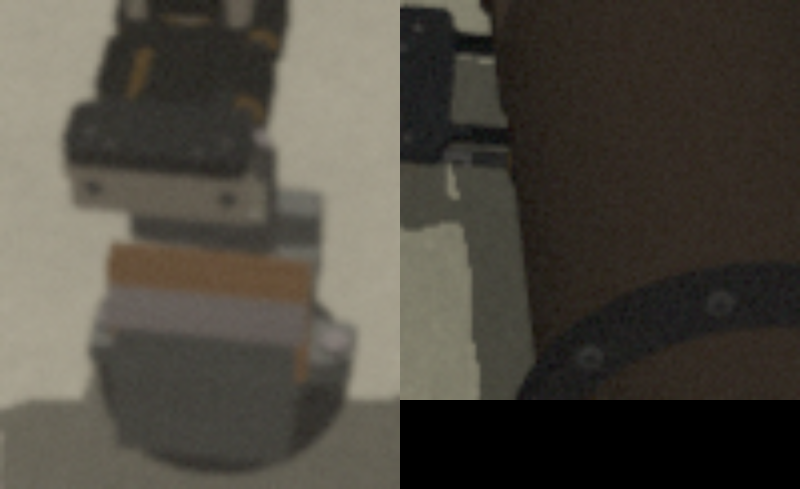

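```bash
python3 - <<'E'
from h import *
p=arm.get_image('side');o=arm.observe()
w=np.radians(82.3);X=o["position"]
for nm,off in(("bottom",-.0402),("beadbot",-.0402+.05),("beadtop",-.0402+.062)):
    q=pose(X[0]-.002,X[1],w,[[0,.035,0],[0,-.035,0]],X[2]+off);print(nm,((proj(p,q)-[260,150])*4.445).round(0).tolist())
q=pose(.5263,.0192,w,[[-.009,.05,.126],[-.009,-.05,.126],[.009,.05,.126],[.009,-.05,.126],[.0165,.05,.109],[.0165,-.05,.109],[.021,.05,.114],[.021,-.05,.114]]);print(((proj(p,q)-[260,150])*4.445).round(0).tolist())
E
```

```text
bottom [[275.0, 245.0], [128.0, 231.0]]
beadbot [[275.0, 169.0], [122.0, 154.0]]
beadtop [[275.0, 150.0], [120.0, 135.0]]
[[310.0, 257.0], [109.0, 237.0], [305.0, 284.0], [102.0, 264.0], [303.0, 319.0], [102.0, 298.0], [302.0, 319.0], [99.0, 298.0]]
```

>>> {"op": "carry_out", "data": {
  "claw": [0.5,0.5,0.5,0.5],
  "delta_pos": [
    [0,-0.03,1.8],
    [0,0,1.4],
    [0,0,0.65],
    [0,0,0]
  ],
  "angular": [
    [0,0,0],
    [0,0,0],
    [0,0,0],
    [0,0,0]
  ]
}}

```text
clock: 19.4
position: [0.5294, 0.0341, 0.1601]
ee_rot: [-0.21, -3.133, 0.0]
force: [0.0, 0.8, 0.6]
width: 0.104
gripper_force: 50.0
```

>>> {"op": "carry_out", "data": {
  "claw": [0.5,0.5,0.5,0.5],
  "delta_pos": [
    [0,-0.1,0],
    [0,-0.1,0],
    [0,-0.1,0],
    [0,0,0]
  ],
  "angular": [
    [0,0,0],
    [0,0,0],
    [0,0,0],
    [0,0,0]
  ]
}}

```text
clock: 19.8
position: [0.5296, 0.0303, 0.1609]
ee_rot: [0.212, 3.134, 0.0]
force: [0.6, 0.5, -0.3]
width: 0.104
gripper_force: 50.0
```

>>> {"op": "carry_out", "data": {
  "claw": [0.5,0.5,0.5],
  "delta_pos": [
    [0,-0.1,0.15],
    [0,0,0],
    [0,0,0]
  ],
  "angular": [
    [0,0,0],
    [0,0,0],
    [0,0,0]
  ]
}}

```text
clock: 20.1
position: [0.5294, 0.0296, 0.159]
ee_rot: [0.212, 3.134, 0.0]
force: [-1.0, 1.5, -0.0]
width: 0.103
gripper_force: 50.0
```

>>> {"op": "carry_out", "data": {
  "claw": [0.5,0.5,0.5],
  "delta_pos": [
    [0,-0.1,0],
    [0,0,0],
    [0,0,0]
  ],
  "angular": [
    [0,0,0],
    [0,0,0],
    [0,0,0]
  ]
}}

```text
clock: 20.4
position: [0.5293, 0.029, 0.159]
ee_rot: [0.211, 3.134, 0.001]
force: [1.0, 3.0, -1.3]
width: 0.101
gripper_force: 50.0
```

>>> {"op": "carry_out", "data": {
  "claw": [0.5,0.5,0.5],
  "delta_pos": [
    [0,-0.1,0],
    [0,0,0],
    [0,0,0]
  ],
  "angular": [
    [0,0,0],
    [0,0,0],
    [0,0,0]
  ]
}}

```text
clock: 20.7
position: [0.5292, 0.0285, 0.159]
ee_rot: [0.211, 3.134, 0.002]
force: [1.1, 5.8, -1.4]
width: 0.105
gripper_force: 50.0
```

>>> {"op": "carry_out", "data": {
  "claw": [0.5,0.5,0.5,0.5,0.5,0.5,0.5],
  "delta_pos": [
    [0,0.33,0],
    [0,0,0],
    [0,0,0.4],
    [0,0,0.4],
    [0,0,0.3],
    [0,0,0.3],
    [0,0,0]
  ],
  "angular": [
    [0,0,0],
    [0,0,0],
    [0,0,0],
    [0,0,0],
    [0,0,0],
    [0,0,0],
    [0,0,0]
  ]
}}

```text
clock: 21.4
position: [0.5291, 0.0307, 0.1445]
ee_rot: [-0.212, -3.134, 0.0]
force: [-1.2, -0.4, 0.1]
width: 0.103
gripper_force: 50.0
```

>>> {"op": "carry_out", "data": {
  "claw": [0.5,0.5,0.5,0.5],
  "delta_pos": [
    [0,0.05,0.2],
    [0,0,0.2],
    [0,0,0.15],
    [0,0,0]
  ],
  "angular": [
    [0,0,0],
    [0,0,0],
    [0,0,0],
    [0,0,0]
  ]
}}

```text
clock: 21.8
position: [0.5295, 0.0313, 0.1393]
ee_rot: [-0.212, -3.134, 0.0]
force: [-0.0, -0.8, -1.0]
width: 0.104
gripper_force: 50.0
```

>>> {"op": "carry_out", "data": {
  "claw": [0.5,0.5,0.5],
  "delta_pos": [
    [0,0,0.1],
    [0,0,0.1],
    [0,0,0]
  ],
  "angular": [
    [0,0,0],
    [0,0,0],
    [0,0,0]
  ]
}}

```text
clock: 22.1
position: [0.5298, 0.0314, 0.1382]
ee_rot: [0.212, 3.134, 0.001]
force: [-3.0, 0.6, 7.6]
width: 0.107
gripper_force: 50.0
```

>>> {"op": "carry_out", "data": {
  "claw": [0.5,0.5,0.5],
  "delta_pos": [
    [0,0,0.1],
    [0,0,0.1],
    [0,0,0]
  ],
  "angular": [
    [0,0,0],
    [0,0,0],
    [0,0,0]
  ],
  "force": 60
}}

```text
clock: 22.4
position: [0.53, 0.0316, 0.138]
ee_rot: [0.212, 3.133, 0.002]
force: [-10.2, -0.3, 29.7]
width: 0.099
gripper_force: 60.0
```

>>> {"op": "carry_out", "data": {
  "claw": [0.5,0.5,0.5,0.5],
  "delta_pos": [
    [0,0,0.1],
    [0,0,0],
    [0,0,0],
    [0,0,0]
  ],
  "angular": [
    [0,0,0],
    [0,0,0],
    [0,0,0],
    [0,0,0]
  ]
}}

```text
clock: 22.8
position: [0.5301, 0.0316, 0.1379]
ee_rot: [0.212, 3.132, 0.003]
force: [-14.4, -0.7, 41.6]
width: 0.106
gripper_force: 60.0
```

>>> {"op": "carry_out", "data": {
  "claw": [0.5,0.5,0.5,0.5,0.5],
  "delta_pos": [
    [0.1,0,-0.1],
    [0,0,0],
    [0,0,0],
    [0,0,0],
    [0,0,0]
  ],
  "angular": [
    [0,0,0],
    [0,0,0],
    [0,0,0],
    [0,0,0],
    [0,0,0]
  ]
}}

```text
clock: 23.3
position: [0.5299, 0.0316, 0.1381]
ee_rot: [0.212, 3.131, 0.002]
force: [-6.5, -0.9, 24.8]
width: 0.102
gripper_force: 60.0
```

```bash
python3 - <<'E'
from h import *
goto([.5301,.0316,.1379],82.3)
p=arm.get_image('side')
cv2.imwrite('pics/g4.png',cv2.resize(p['frame'][150:260,250:380,::-1],(700,592)))
E
```

```text
t 23.3 pos [0.5299 0.0316 0.1381] yaw_y 82.26 tz [ 0.003  0.001 -1.   ] F [-6.5 -0.9 24.8] w 9.4 gf 60.0 | d_cm [-0.02  0.01  0.02] turn -0.001
```

View pics/g4.png

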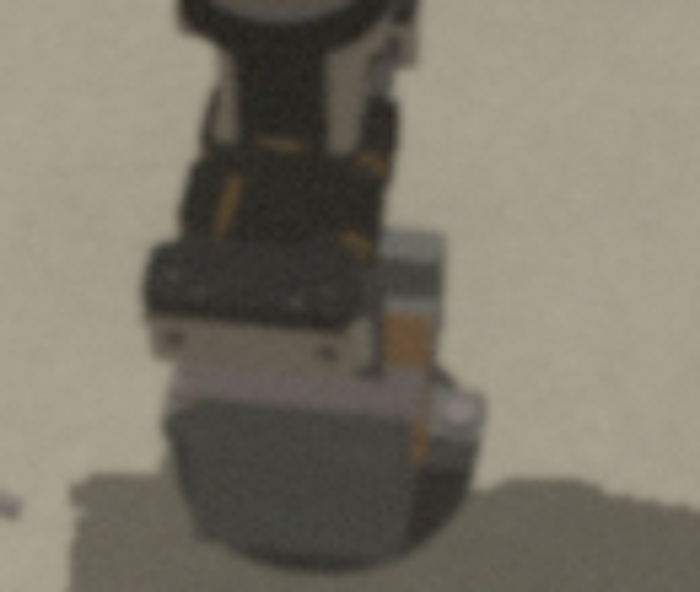

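The picture shows the holder in the channel between board and lip (its right edge near 380,370), with the fingers still on the bead. The measured press is 25 N at the expected seated height.

```bash
python3 -c "
from cell import arm
print(arm.sign_off())"
```

```text
the job is handed in; nothing more can be done
None
```

I clamped the shelf front and let go of the crank. The smallest holder is seated on the pad, perhaps 4 mm off centre along the board, still gripped at 60 N and pressed down with about 25 N. I handed the job in at about 23 s, and no verdict came back.

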